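Send a finished gauge down the outgoing rail

TASK

The gauge with the large round dial has been calibrated: pick up its roller hanger by the black grip block, set both rollers down on the upper half of the sloped rail (lower it on, do not drop it), and let go so that it rolls down by itself to the stop at the low end. Do not push or carry it down the rail, and leave the other two gauge hangers standing where they are.

Things in the scene. Friction and masses are not known exactly. Their poses are not given: they have to be found in the camera images.
- hanger_large: Upside-down-U aluminium saddle, 80 mm round dial on +x face, counterweight behind (x -50..+58). Plates along y, 84 long, 60 wide over both; guide rollers inside leave 42 mm for the 22 mm bar; 2 running rollers at y -24, +24. Origin: between these, on the line where they bear on the bar; feet 85 below; bridge top 36 above; on it a black grip block 14 (x) by 40 (y), 36 to 76 above. z up. 0.5 kg.
- rail_bar: Sloped flat bar 22 wide, 12 high, on end posts; frame tilted with it 7 deg: y downhill, z square to it, x level. Origin: mid of its top face, 152 mm over the table, a good setting-down place. Free from y -110 (bracket 13 high) to +300 mm (stop face). Seated hanger: origin on the top face; at the stop y = 258, after 1 to 3 s. Upper half: hanger y under 95; not to be touched past 130.
- hanger_small: Bystander, leave standing: the same kind of hanger but with a small round dial of 48 mm diameter. Same origin, axes and sizes otherwise.
- hanger_square: Bystander, leave standing: the same kind of hanger but with a square grey digital gauge, 60 by 60 mm. Same origin, axes and sizes otherwise.

How it is judged:
By the outcome, as a careful person would: the job done as asked, in the order asked, and still so for the second after the job is handed in, with the robot touching nothing.
It also fails if it takes over 40 s, if anything falls off the work surface, if the arm or the gripper's body presses on something with over 40 N, if the wrist force passes 120 N, or if a joint passes its speed limit or range.

ROBOT

A 6-joint arm with a two-finger parallel gripper is mounted at the origin on the work surface. World frame = base frame: x ahead of the robot, y to its left, z up, the work surface at z = 0. Lengths are in m, angles in degrees, forces in N, time in s.
With the tool pointing down it reaches from about 0.4 to 0.825 m from the base axis. Payload 7 kg.
Tool frame: the origin (TCP) lies at the very end of the fingers, on their centre line; the grasp point (between the pads) lies 19 mm behind it; z points along the fingers, y is the line along which they close (so a half turn about z gives the same grasp; the last joint's range is limited). The gripper opens to 88 mm and grips with 3 to 60 N. Pads are 19 mm wide; open, the fingers measure 130 mm over their backs; the gripper's body (78 mm by 193 mm) begins 47 mm behind the grasp point.
Start: joints at [-48.123, 20.546, 0.682, 0, -70.136, -16.507], TCP at [0.289, -0.61, 0.203] pointing down, gripper open.
Joint ranges: [-176.03, 176.03], [-82.01, 121.73], [-58.28, 71.71], [-173.87, 95.51], [-174.79, -0.11], [-173.66, 173.66]. Speed limits (degrees/s): [136.94, 136.94, 172.46, 180, 180, 180].

INTERFACE

Orientations are given as [roll, pitch, yaw] about the fixed x, y, z axes, in that order (R = Rz(yaw) Ry(pitch) Rx(roll)).
In Python, from plant import ctrl gives the robot as it stands.
- The arm moves only by the tool carry_out, never from a script. Its argument "deltas" is a list that holds one entry, the list of rows, each a list of 5 numbers: the shift along the tool's x, y, z scaled (see below), then the turn about the tool's z scaled (see below), then the opening, from -1 (shut) to 1 (fully open). A call has 1 to 5 rows; each row is the pose to reach, as a shift and turn from the pose commanded when the call began, along the tool's axes at that moment, turning the shorter way round; what a row does not reach only later rows make up. The controller multiplies each number of a shift by 20 cm and each number of a turn by 2 pi rad. A row lasts 1/10 s, in which the tool goes at most 50 mm and 8.59 degrees, less where a joint would pass 70% of its speed; a pose out of reach is approached as far as the arm can. A call with a number of a shift or a turn outside -1 to 1 is refused whole. A call with a gripper value outside its range is refused whole. The fingers move at their own pace and stop on an object; the grip force is fixed at half the most. Time passes only in rows, so rows that repeat a pose let the fingers close. It gives the time, the measured TCP pose, the force, the opening and the grip force at its end, in the units of the state.
- ctrl.get_obs(): the state, without advancing time (a new reading comes with each control period).
- ctrl.snapshot(name): name is "scene" or "top"; returns a dict with "color" (420x560x3 uint8, red, green, blue), "camera_matrix" (3x3 intrinsics, pixels), "k1" (the pictures are not rectified: a ray, as slopes to the right and down, at radius r is drawn at 1 + k1 r^2 times it, then the intrinsics apply), "R" (3x3) and "t" (3): a world point X has camera coordinates R X + t. Camera axes: x right, y down, z forward; pixel columns grow to the right and rows downward; lengths in m; the calibration is good to about 2 mm. A picture is of the moment at which its call begins. There is no depth.
- ctrl.close_job(): hands the job in; it is judged then, once.
Trained networks look in a picture, given as the dict that the camera call returned (one of the last four; its "shot" number tells which), for a name from the list of things; names that differ only in an ending like _2 or _b are one class to them, and where a whole thing is asked for, a point or a joint stands for the part that bears it (a point fixed in the world has none). Each returns a list of dicts, best first, with "p" (0 to 1); they miss things now and then, are a little off and sometimes report something else, mostly with a low value. They report only what shows in the picture. A call takes as long as a camera call.
- ctrl.search_frame(picture, name): "centre" ([column, row] in pixels, amid what is visible of it).
- ctrl.silhouettes(picture, name): "mask" (420x560 bool, what is visible of it) and "centre" ([column, row] in pixels, amid what is visible of it).
- ctrl.spot_point(picture, name): "centre" ([column, row] in pixels: a listed point, or the origin of a listed thing).
The state is a dict: "clock": time; "joint_pos": joint angles; "qvel": joint speeds; "tau": joint torques, N m; "tool_pos": TCP position; "orientation": TCP orientation; "force": force on the tool from outside, world axes, zero at the start; "moment": the same for the moment, N m; "opening": finger opening in m; "gripper_force": force on a finger pad.
Only numpy, scipy, OpenCV 4.12 (cv2) and the standard library are available. Lean on these libraries where they do the work, as an engineer would, in place of code of your own. Each camera call takes 0.05 s, during which the arm holds its last target. There are 200 camera calls.

## Working session

There is one attempt and no reset: what is moved stays moved. The work goes in short steps, Python scripts to look and compute and a tool call to move; the robot and the scene stay as the last step left them, time stands still between calls to the robot, and variables do not carry over. Pictures are saved under pics/ and viewed, at most 10 in all, crops included, and the job is handed in when it is done.

Besides the shell and the picture viewer there is one more tool, called after "Call:" in YAML: its name, and indented under it one key for each argument. carry_out: Moves the arm, as the interface text tells. Its arguments: {"type":"object","properties":{"deltas":{"type":"array"}},"required":["deltas"]}

```bash
mkdir -p pics
cat > h.py <<'E'
import numpy as np, cv2
from plant import ctrl
from scipy.spatial.transform import Rotation as Ro
def proj(p,X):
    c=np.atleast_2d(X)@np.array(p["R"]).T+np.array(p["t"]); s=c[:,:2]/c[:,2:]
    s=s*(1+p["k1"]*(s**2).sum(1,keepdims=True)); K=np.array(p["camera_matrix"])
    return s@K[:2,:2].T+K[:2,2]
def ray(p,uv):
    K=np.array(p["camera_matrix"]); d=(np.array(uv)-K[:2,2])/[K[0,0],K[1,1]]; s=d.copy()
    for _ in range(20): s=d/(1+p["k1"]*(s@s))
    R=np.array(p["R"]); return -R.T@np.array(p["t"]), R.T@np.array([*s,1])
def atz(p,uv,z):
    o,d=ray(p,uv); return o+d*(z-o[2])/d[2]
def tri(a,ua,b,ub):
    A=[];B=[]
    for p,u in((a,ua),(b,ub)):
        o,d=ray(p,u); d/=np.linalg.norm(d); P=np.eye(3)-np.outer(d,d); A.append(P);B.append(P@o)
    x=np.linalg.lstsq(np.vstack(A),np.hstack(B),rcond=None)[0]
    return x, np.abs(np.vstack(A)@x-np.hstack(B)).max()
E
python3 - <<'E'
from h import *
o=ctrl.get_obs();print({k:np.round(v,3) for k,v in o.items()})
s=ctrl.snapshot("scene");t=ctrl.snapshot("top")
for n,p in(("scene",s),("top",t)):
    cv2.imwrite(f"pics/{n}1.png",p["color"][:,:,::-1])
    C=-np.array(p["R"]).T@np.array(p["t"]);print(n,C.round(3),p["k1"])
for n in("hanger_large","rail_bar","hanger_small","hanger_square"):
    a=ctrl.spot_point(s,n);b=ctrl.spot_point(t,n)
    print(n,[(np.round(x["centre"]),round(x["p"],2)) for x in a],[(np.round(x["centre"]),round(x["p"],2)) for x in b])
    if a and b: print(tri(s,a[0]["centre"],t,b[0]["centre"]))
E
```

```text
{'clock': np.float64(0.0), 'joint_pos': array([-4.8124e+01,  2.0591e+01,  6.3300e-01, -2.2000e-02, -7.0136e+01,
       -1.6507e+01]), 'qvel': array([ 0.012,  0.039, -0.02 ,  0.007, -0.013,  0.032]), 'tau': array([ 1.0000e-03, -5.8272e+01,  2.9307e+01,  6.9980e+00,  7.0000e-03,
       -0.0000e+00]), 'tool_pos': array([ 0.289, -0.609,  0.202]), 'orientation': array([ 1.79904e+02, -7.00000e-03, -1.54638e+02]), 'force': array([-0.146, -0.312,  0.796]), 'moment': array([ 0.026, -0.042, -0.003]), 'gripper_force': np.float64(0.0), 'opening': np.float64(0.088)}
scene [0.951 0.166 0.749] -0.02896360931676256
top [ 0.399 -0.093  1.072] -0.04823767021878461
hanger_large [(array([220., 279.]), 0.79)] []
rail_bar [(array([427., 278.]), 0.94)] [(array([130., 244.]), 0.67)]
(array([0.51522484, 0.14947034, 0.15350001]), np.float64(0.0006205661490949477))
hanger_small [(array([177., 199.]), 0.57)] [(array([391., 232.]), 0.95)]
(array([ 0.54982029, -0.32430476,  0.08184092]), np.float64(0.0022852236753766464))
hanger_square [(array([289., 199.]), 0.92)] [(array([295., 289.]), 0.87)]
(array([ 0.43965989, -0.1405254 ,  0.08671036]), np.float64(0.00271763783089618))
```

View pics/scene1.png

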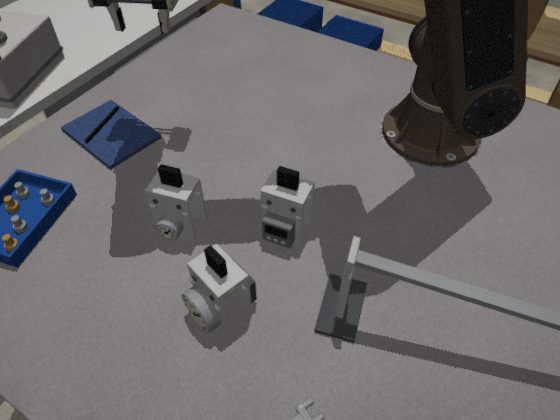

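View pics/top1.png

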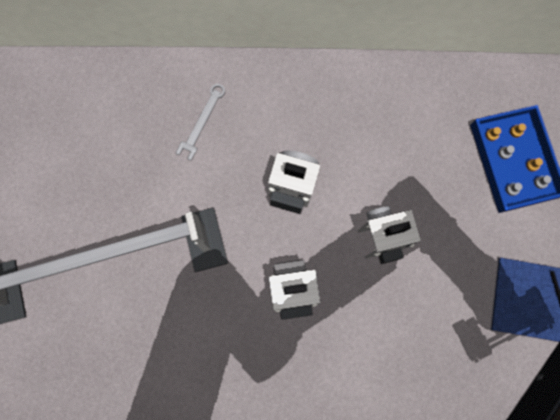

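The large-dial hanger is at about (220,285) in scene and (294,175) in top. The rail runs from the bracket at (193,226) to (0,280) in top. Next I fit both poses.

```bash
cat > m.py <<'E'
from h import *
from scipy.optimize import differential_evolution
def box(x0,x1,y0,y1,z0,z1): return np.array([[x,y,z] for x in(x0,x1) for y in(y0,y1) for z in(z0,z1)])
BL=box(-.007,.007,-.02,.02,.036,.076)
def hullmask(p,X,S=4):
    m=np.zeros((420*S,560*S),np.uint8); u=(proj(p,X)+.5)*S-.5
    cv2.fillConvexPoly(m,cv2.convexHull(np.round(u).astype(np.int32)),255)
    return cv2.resize(m,(560,420),interpolation=cv2.INTER_AREA)/255.
def dark(p,c,r,th=50):
    g=p["color"].max(2).astype(np.uint8); d=(g<th).astype(np.uint8)
    n,l,st,ce=cv2.connectedComponentsWithStats(d)
    k=1+np.argmin(np.hypot(*(ce[1:]-c).T)+1e3*(st[1:,4]<30)); print("block",ce[k],st[k]); return (l==k).astype(float)
def fitblock(pm,b):
    def f(q):
        R=Ro.from_euler("z",q[2],degrees=True).as_matrix(); X=BL@R.T+[q[0],q[1],.085]
        return sum(np.abs(hullmask(p,X)-m).sum()/m.sum() for p,m in pm)
    r=differential_evolution(f,b,popsize=20,maxiter=60,seed=0); return r.x.round(4),r.fun
E
python3 - <<'E'
from m import *
s=ctrl.snapshot("scene");t=ctrl.snapshot("top")
for n in("hanger_large","rail_bar"):
  for p in(s,t): print(n,[(np.round(x["centre"]),round(x["p"],2),x["mask"].sum()) for x in ctrl.silhouettes(p,n)])
for cs,ct in(((215,262),(294,170)),):
  pm=[(s,dark(s,cs,0)),(t,dark(t,ct,0))]
  x=atz(t,ct,.16);print(x)
  for q in (pm,pm[:1],pm[1:]): print(fitblock(q,[(x[0]-.03,x[0]+.03),(x[1]-.03,x[1]+.03),(-60,60)]))
# rail in top view: intersections
for uv in((193,226),(40,268)): print(uv,atz(t,uv,.16).round(3))
for uv in((355,250),(358,262),(500,300)): print("s",uv,atz(s,uv,.16).round(3))
a=cv2.resize(t["color"][180:330,0:240],None,fx=3.3,fy=3.3,interpolation=cv2.INTER_CUBIC);cv2.imwrite("pics/railtop.png",a[:,:,::-1])
a=cv2.resize(s["color"][220:360,320:560],None,fx=3.3,fy=3.3,interpolation=cv2.INTER_CUBIC);cv2.imwrite("pics/railsc.png",a[:,:,::-1])
r=ctrl.silhouettes(t,"rail_bar")
E
```

```text
hanger_large [(array([216., 288.]), 0.62, np.int64(3734))]
hanger_large [(array([293., 181.]), 0.86, np.int64(2407))]
rail_bar [(array([446., 286.]), 0.93, np.int64(3891))]
rail_bar [(array([110., 250.]), 0.6, np.int64(3009))]
block [215.56298201 261.51670951] [205 246  22  32 389]
block [294.33157895 170.33684211] [285 164  20  14 190]
[ 0.6495567  -0.13681176  0.16      ]
(array([  0.654 ,  -0.1414, -22.4241]), np.float64(0.8042109507854014))
(array([  0.6541,  -0.1415, -23.1648]), np.float64(0.1957961590805988))
(array([  0.6535,  -0.1359, -11.3511]), np.float64(0.5671826625386996))
(193, 226) [0.546 0.04  0.16 ]
(40, 268) [0.47  0.304 0.16 ]
s (355, 250) [0.531 0.036 0.16 ]
s (358, 262) [0.549 0.05  0.16 ]
s (500, 300) [0.5  0.25 0.16]
```

```bash
python3 - <<'E'
from m import *
s=ctrl.snapshot("scene");t=ctrl.snapshot("top")
def ov(p,q,x0,y0,w,h,f):
    im=cv2.resize(p["color"][y0:y0+h,x0:x0+w],None,fx=f,fy=f,interpolation=cv2.INTER_CUBIC)[:,:,::-1].copy()
    R=Ro.from_euler("z",q[2],degrees=True).as_matrix()
    for B,c in((BL,(0,0,255)),(box(-.03,.03,-.042,.042,-.085,.036),(0,255,0))):
        u=(proj(p,B@R.T+[q[0],q[1],.085])-[x0,y0]+.5)*f
        for i in range(8):
            for j in(1,2,4):
                if not i&j: cv2.line(im,tuple(map(int,u[i])),tuple(map(int,u[i|j])),c,1)
    return im
q=[.654,-.1414,-22.4]
a=ov(s,q,170,230,100,110,4);b=ov(t,q,250,130,90,110,4)
cv2.imwrite("pics/ov.png",np.hstack([a,b]))
E
python3 -c "
import cv2,numpy as np
a=cv2.imread('pics/railtop.png')[:300];b=cv2.imread('pics/railsc.png')[:300]
cv2.imwrite('pics/rail.png',np.vstack([a,b]))"
```

```text
(no output)
```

View pics/ov.png

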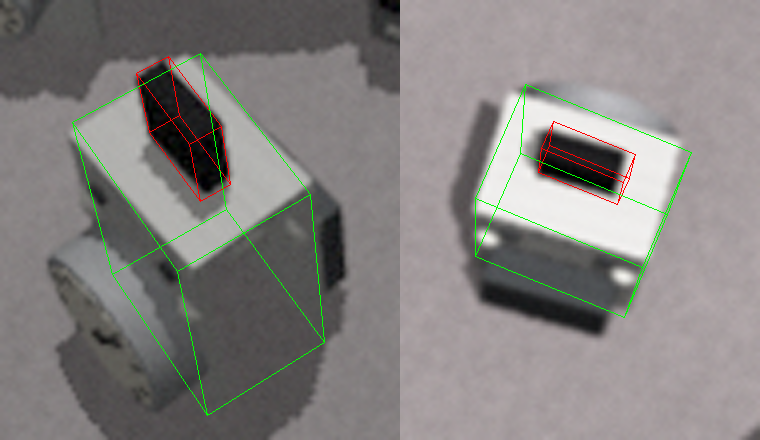

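View pics/rail.png

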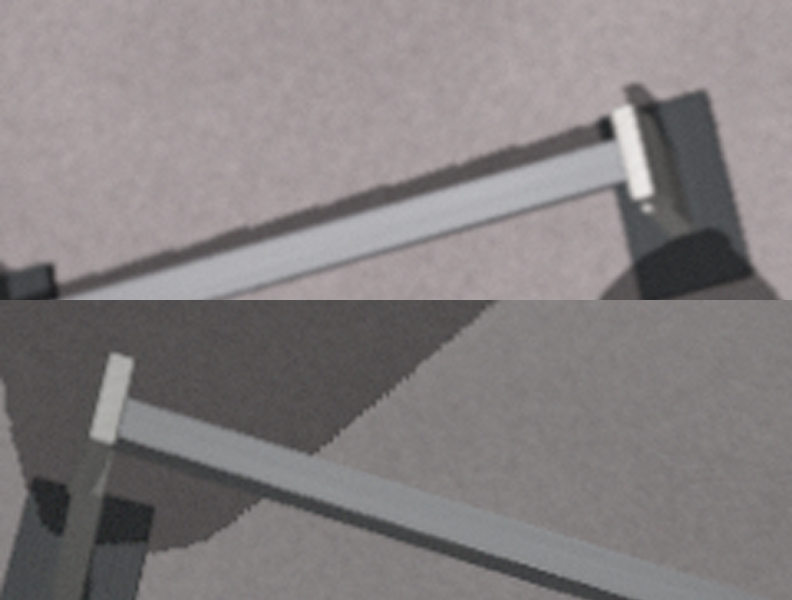

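The block and bridge are clearly visible. The yaw looks nearer -17, so I'll refine with the whole white bridge top and fit the bar too.

```bash
cat > f.py <<'E'
from m import *
from scipy.optimize import minimize
s=ctrl.snapshot("scene");t=ctrl.snapshot("top")
TOP=np.array([[a,b,.036] for a in(-.03,.03) for b in(-.042,.042)])
ms=[]
for p,c in((s,(216,270)),(t,(294,175))):
    g=p["color"].min(2).astype(np.uint8); yy,xx=np.mgrid[:420,:560]; near=(np.hypot(xx-c[0],yy-c[1])<60)
    w=((g>(150 if p is s else 190))&near).astype(np.uint8)
    n,l,st,ce=cv2.connectedComponentsWithStats(w); k=1+np.argmax(st[1:,4]); w=(l==k).astype(np.uint8)
    h=cv2.convexHull(np.argwhere(w)[:,::-1].astype(np.int32)); m=np.zeros_like(w); cv2.fillConvexPoly(m,h,1)
    print(st[k],m.sum()); ms.append((p,m.astype(float),dark(p,(215,262) if p is s else (294,170),0)))
def f(q,use=(0,1)):
    R=Ro.from_euler("z",q[2],degrees=True).as_matrix(); e=0
    for i in use:
        p,m,d=ms[i]; B=hullmask(p,BL@R.T+[q[0],q[1],.085]); T=np.maximum(hullmask(p,TOP@R.T+[q[0],q[1],.085]),B)
        e+=np.abs(T-np.maximum(m,d)).sum()/m.sum()+.5*np.abs(B-d).sum()/d.sum()
    return e
bd=[(.62,.68),(-.17,-.11),(-50,20)]
for u in((0,1),(0,),(1,)):
    r=differential_evolution(f,bd,args=(u,),popsize=15,maxiter=40,seed=0);print("hanger",u,r.x.round(4),round(r.fun,3))
BAR=box(-.011,.011,-.11,.3,-.012,0)
rm=[]
for p in(s,t):
    m=ctrl.silhouettes(p,"rail_bar")[0]["mask"]; rm.append(m)
np.save("rm.npy",np.array(rm))
def pose(q): return (Ro.from_euler("z",q[2],degrees=True)*Ro.from_euler("x",-7,degrees=True)).as_matrix(),np.array([q[0],q[1],q[3]])
def fr(q,use=(0,1)):
    R,o=pose(q)
    return sum(np.abs(hullmask((s,t)[i],BAR@R.T+o)-rm[i]).sum()/rm[i].sum() for i in use)
best=None
for u in((0,1),(0,),(1,)):
    r=differential_evolution(fr,[(.48,.56),(.1,.2),(0,30),(.151,.153)],args=(u,),popsize=10,maxiter=40,seed=0);print("rail",u,r.x.round(4),round(r.fun,3))
    if best is None: best=r.x
R,o=pose(best); out=[]
for i,(p,x0,y0) in enumerate(((s,320,210),(t,0,190))):
    f4=3.3; im=cv2.resize(p["color"][y0:y0+90,x0:x0+240],None,fx=f4,fy=f4)[:,:,::-1].copy()
    c,_=cv2.findContours(cv2.resize(rm[i][y0:y0+90,x0:x0+240].astype(np.uint8),None,fx=f4,fy=f4),0,1);cv2.drawContours(im,c,-1,(255,0,0),1)
    u=(proj(p,BAR@R.T+o)-[x0,y0]+.5)*f4
    for a in range(8):
        for j in(1,2,4):
            if not a&j: cv2.line(im,tuple(map(int,u[a])),tuple(map(int,u[a|j])),(0,255,0),1)
    out.append(im)
cv2.imwrite("pics/ov2.png",np.vstack(out))
E
python3 f.py
```

```text
[188 244  59  53 994] 1652
block [215.61182519 261.58611825] [205 246  22  32 389]
[ 269  153   51   41 1078] 1464
block [294.26701571 170.34554974] [285 164  20  14 191]
hanger (0, 1) [  0.6539  -0.1406 -16.3381] 0.539
hanger (0,) [  0.6537  -0.1415 -17.1162] 0.168
hanger (1,) [  0.6542  -0.1394 -14.9987] 0.327
rail (0, 1) [ 0.5166  0.1346 15.3466  0.1529] 0.297
rail (0,) [ 0.5161  0.1333 15.6277  0.1527] 0.114
rail (1,) [ 0.5183  0.1348 15.5659  0.1511] 0.145
```

View pics/ov2.png

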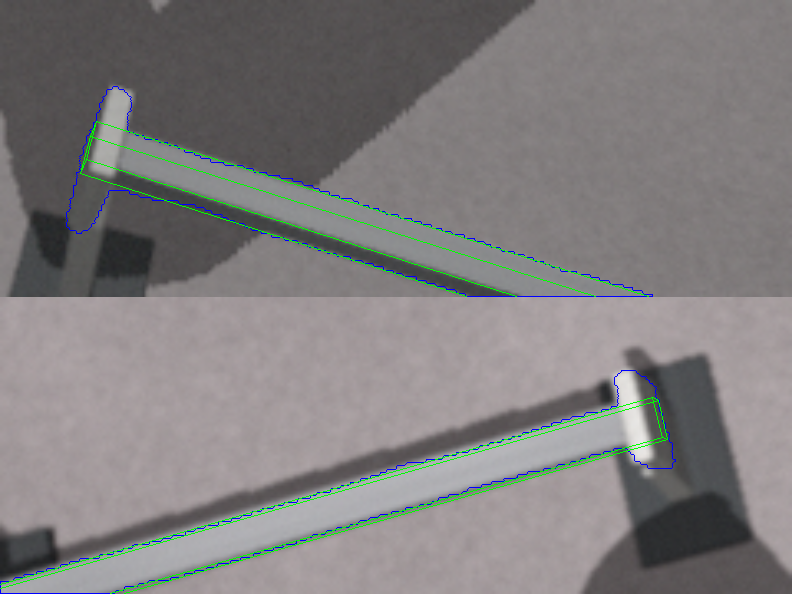

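Bar yaw is about 15.5°. Sliding the bracket end into place along the bar puts the origin near (0.513, 0.150), which agrees with the network. The hanger is at (0.654, -0.1405), yaw -16.3°. Moving above it now.

```bash
cat > go.py <<'E'
import sys
from h import *
x,y,z,yaw=map(float,sys.argv[1:5])
o=ctrl.get_obs(); R=Ro.from_euler("xyz",o["orientation"],degrees=True).as_matrix()
d=R.T@(np.array([x,y,z])-o["tool_pos"]); w=(yaw-o["orientation"][2]+180)%360-180
print("t",round(o["clock"],2),"pos",np.round(o["tool_pos"],4),"rpy",np.round(o["orientation"],2),"F",np.round(o["force"],1),"open",round(o["opening"],4))
print("shift",np.round(d/.2,4),"turn",round(-w/360,4))
E
python3 go.py .654 -.1405 .25 -106.3
```

```text
t 1.15 pos [ 0.2892 -0.6099  0.2033] rpy [ 180.     -0.   -154.63] F [ 0.2  0.2 -0.4] open 0.0875
shift [-2.6537  1.339  -0.2337] turn -0.1342
```

Call:
carry_out:
  deltas:
    - [[-0.9, 0.45, -0.1, 0, 1], [-0.9, 0.45, -0.1, 0, 1], [-0.9, 0.45, -0.1, 0, 1], [-0.9, 0.45, -0.1, 0, 1], [-0.9, 0.45, -0.1, 0, 1]]

```text
clock: 1.65
tool_pos: [0.4167, -0.448, 0.2245]
orientation: [-179.9, 0.1, -154.4]
force: [-0.2, -1.3, 0.7]
opening: 0.088
gripper_force: 0.0
```

Call:
carry_out:
  deltas:
    - [[-0.9, 0.45, -0.1, 0, 1], [-0.9, 0.45, -0.1, 0, 1], [-0.9, 0.45, -0.1, 0, 1], [-0.9, 0.45, -0.1, 0, 1], [-0.9, 0.45, -0.1, 0, 1]]

```text
clock: 2.15
tool_pos: [0.5405, -0.2896, 0.2438]
orientation: [-180.0, 0.1, -154.4]
force: [-0.7, 0.1, -0.6]
opening: 0.0879
gripper_force: 0.0
```

Call:
carry_out:
  deltas:
    - [[-0.85, 0.44, 0, -0.134, 0], [-0.85, 0.44, 0, -0.134, 0], [-0.85, 0.44, 0, -0.134, 0], [-0.85, 0.44, 0, -0.134, 0], [-0.85, 0.44, 0, -0.134, 0]]

```text
clock: 2.65
tool_pos: [0.6555, -0.1373, 0.242]
orientation: [180.0, -0.0, -111.1]
force: [-0.7, -1.2, -0.3]
opening: 0.0529
gripper_force: 0.0
```

```bash
python3 go.py .654 -.1405 .18 -106.3
```

```text
t 2.65 pos [ 0.6555 -0.1373  0.242 ] rpy [ 179.95   -0.   -111.1 ] F [-0.7 -1.2 -0.3] open 0.0529
shift [0.0175 0.0012 0.31  ] turn -0.0133
```

Call:
carry_out:
  deltas:
    - [[0.017, 0.001, 0.31, -0.0133, 0], [0.017, 0.001, 0.31, -0.0133, 0], [0.017, 0.001, 0.31, -0.0133, 0], [0.017, 0.001, 0.31, -0.0133, 0], [0.017, 0.001, 0.31, -0.0133, 0]]

```text
clock: 3.15
tool_pos: [0.6529, -0.1444, 0.1835]
orientation: [-179.8, 0.0, -107.0]
force: [-0.6, 0.4, -0.5]
opening: 0.0436
gripper_force: 0.0
```

```bash
python3 go.py .654 -.1405 .130 -106.3
python3 - <<'E'
from m import *
s=ctrl.snapshot("scene");t=ctrl.snapshot("top")
a=s["color"][150:350,110:370];b=t["color"][80:280,190:450]
cv2.imwrite("pics/app.png",cv2.resize(np.hstack([a,b]),None,fx=1.5,fy=1.5)[:,:,::-1])
E
```

```text
t 3.15 pos [ 0.6529 -0.1444  0.1835] rpy [-1.7983e+02  2.0000e-02 -1.0695e+02] F [-0.6  0.4 -0.5] open 0.0436
shift [-0.0199  0.0011  0.2677] turn -0.0018
```

View pics/app.png

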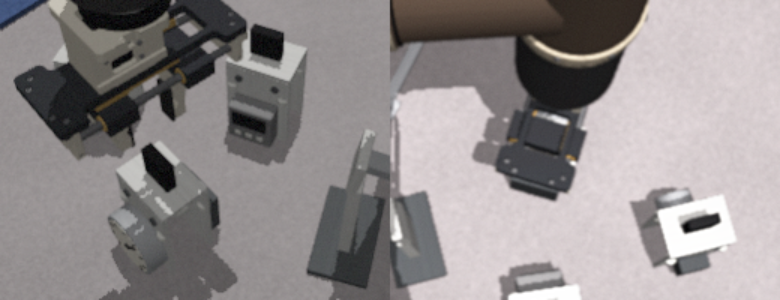

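The fingers straddle the block in line with it: the fingertip midpoint at crop (151,127) sits straight above the block top at (153,150). Descend and grip.

Call:
carry_out:
  deltas:
    - [[-0.015, 0.001, 0.135, -0.0018, 0], [-0.015, 0.001, 0.265, -0.0018, 0], [-0.015, 0.001, 0.265, -0.0018, 0], [-0.015, 0.001, 0.265, -0.0018, -0.5], [-0.015, 0.001, 0.265, -0.0018, -1]]

```text
clock: 3.75
tool_pos: [0.6537, -0.141, 0.1304]
orientation: [-179.8, 0.0, -106.2]
force: [-0.4, 0.5, 1.0]
opening: 0.0332
gripper_force: 0.0
```

Call:
carry_out:
  deltas:
    - [[0, 0, 0, 0, -1], [0, 0, 0, 0, -1], [0, 0, 0, 0, -1], [0, 0, 0, 0, -1], [0, 0, 0, 0, -1]]

```text
clock: 4.25
tool_pos: [0.6531, -0.1409, 0.1292]
orientation: [-179.9, 0.0, -106.2]
force: [0.0, 0.4, 6.7]
opening: 0.0134
gripper_force: 30.0
```

Call:
carry_out:
  deltas:
    - [[0, 0, -0.05, 0, -1], [0, 0, -0.15, 0, -1], [0, 0, -0.3, 0, -1], [0, 0, -0.45, 0, -1], [0, 0, -0.6, 0, -1]]

```text
clock: 4.75
tool_pos: [0.6513, -0.1405, 0.2482]
orientation: [179.8, -0.0, -106.2]
force: [0.5, -0.1, -5.0]
opening: 0.0133
gripper_force: 30.0
```

Call:
carry_out:
  deltas:
    - [[0, 0, -0.15, 0, -1], [0, 0, -0.3, 0, -1], [0, 0, -0.42, 0, -1], [0, 0, -0.48, 0, -1], [0, 0, -0.48, 0, -1]]

```text
clock: 5.25
tool_pos: [0.6527, -0.1407, 0.3452]
orientation: [-179.9, 0.0, -106.2]
force: [0.1, -0.4, -5.3]
opening: 0.0134
gripper_force: 30.0
```

```bash
python3 go.py .5127 .150 .345 -74.5
```

```text
t 5.25 pos [ 0.6527 -0.1407  0.3452] rpy [-1.7994e+02  4.0000e-02 -1.0623e+02] F [ 0.1 -0.4 -5.3] open 0.0134
shift [-1.2001e+00  1.0781e+00  5.0000e-04] turn -0.0881
```

Call:
carry_out:
  deltas:
    - [[-0.08, 0.07, 0, 0, -1], [-0.2, 0.18, 0, 0, -1], [-0.34, 0.31, 0, 0, -1], [-0.48, 0.43, 0, 0, -1], [-0.6, 0.54, 0, 0, -1]]

```text
clock: 5.75
tool_pos: [0.5805, 0.006, 0.3417]
orientation: [179.8, -0.1, -106.2]
force: [0.3, -0.1, -5.2]
opening: 0.0137
gripper_force: 30.0
```

Call:
carry_out:
  deltas:
    - [[-0.14, 0.13, 0, -0.018, -1], [-0.3, 0.27, 0, -0.036, -1], [-0.44, 0.4, 0, -0.054, -1], [-0.54, 0.49, 0, -0.072, -1], [-0.6, 0.54, 0, -0.088, -1]]

```text
clock: 6.25
tool_pos: [0.51, 0.1516, 0.3421]
orientation: [179.8, 0.0, -74.2]
force: [0.5, -1.1, -4.8]
opening: 0.0135
gripper_force: 30.0
```

Call:
carry_out:
  deltas:
    - [[0, 0, 0.05, 0, -1], [0, 0, 0.1, 0, -1], [0, 0, 0.1, 0, -1], [0, 0, 0.1, 0, -1]]

```text
clock: 6.65
tool_pos: [0.5121, 0.1491, 0.3233]
orientation: [179.9, -0.0, -74.7]
force: [0.7, -0.0, -4.4]
opening: 0.0134
gripper_force: 30.0
```

```bash
python3 go.py .5127 .150 .255 -74.5
python3 - <<'E'
from m import *
s=ctrl.snapshot("scene");t=ctrl.snapshot("top")
a=s["color"][120:340,300:560];b=t["color"][130:350,20:280]
cv2.imwrite("pics/app2.png",cv2.resize(np.hstack([a,b]),None,fx=1.5,fy=1.5)[:,:,::-1])
E
```

```text
t 6.65 pos [0.5121 0.1491 0.3233] rpy [ 1.799e+02 -5.000e-02 -7.466e+01] F [ 0.7 -0.  -4.4] open 0.0134
shift [-0.004  -0.0047  0.3415] turn -0.0004
```

View pics/app2.png

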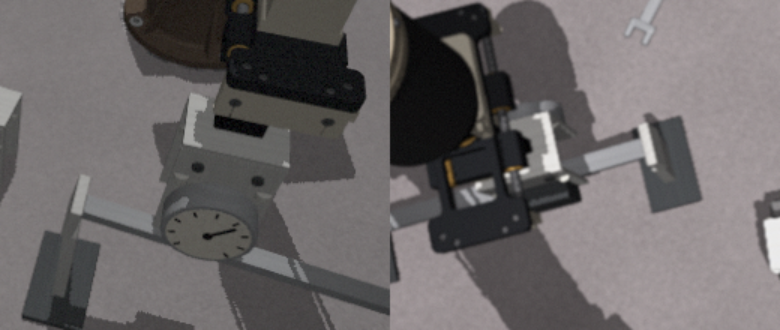

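Held upright above the bar with the right yaw. Lower in stages while checking forces.

Call:
carry_out:
  deltas:
    - [[0, 0, 0.1, 0, -1], [0, 0, 0.2, 0, -1], [0, 0, 0.25, 0, -1], [0, 0, 0.3, 0, -1], [0, 0, 0.3, 0, -1]]

```text
clock: 7.25
tool_pos: [0.5118, 0.1497, 0.2633]
orientation: [179.9, -0.0, -74.6]
force: [0.1, 1.0, -4.6]
opening: 0.0134
gripper_force: 30.0
```

Call:
carry_out:
  deltas:
    - [[0, 0, 0.06, 0, -1], [0, 0, 0.12, 0, -1], [0, 0, 0.18, 0, -1], [0, 0, 0.24, 0, -1], [0, 0, 0.24, 0, -1]]

```text
clock: 7.75
tool_pos: [0.5109, 0.1494, 0.2139]
orientation: [179.8, -0.0, -74.6]
force: [-1.0, 0.4, -5.0]
opening: 0.0135
gripper_force: 30.0
```

Call:
carry_out:
  deltas:
    - [[0, 0, 0.01, 0, -1], [0, 0, 0.02, 0, -1], [0, 0, 0.03, 0, -1], [0, 0, 0.03, 0, -1]]

```text
clock: 8.15
tool_pos: [0.5121, 0.15, 0.2103]
orientation: [-180.0, 0.0, -74.5]
force: [-0.6, -0.4, -4.1]
opening: 0.0135
gripper_force: 30.0
```

Call:
carry_out:
  deltas:
    - [[0, 0, 0.01, 0, -1], [0, 0, 0.02, 0, -1], [0, 0, 0.03, 0, -1], [0, 0, 0.03, 0, -1]]

```text
clock: 8.55
tool_pos: [0.5119, 0.1499, 0.2039]
orientation: [180.0, -0.0, -74.5]
force: [0.5, -0.5, -4.2]
opening: 0.0135
gripper_force: 30.0
```

Call:
carry_out:
  deltas:
    - [[0, 0, 0.005, 0, -1], [0, 0, 0.01, 0, -1], [0, 0, 0.01, 0, -1]]

```text
clock: 8.85
tool_pos: [0.5121, 0.1499, 0.2021]
orientation: [180.0, -0.0, -74.5]
force: [-0.2, -0.5, -5.0]
opening: 0.0138
gripper_force: 30.0
```

Call:
carry_out:
  deltas:
    - [[0, 0, 0.005, 0, -1], [0, 0, 0.01, 0, -1], [0, 0, 0.01, 0, -1]]

```text
clock: 9.15
tool_pos: [0.512, 0.15, 0.2001]
orientation: [180.0, -0.0, -74.5]
force: [0.2, -0.1, -5.0]
opening: 0.0137
gripper_force: 30.0
```

Call:
carry_out:
  deltas:
    - [[0, 0, 0.005, 0, -1], [0, 0, 0.005, 0, -1], [0, 0, 0.005, 0, -1]]

```text
clock: 9.45
tool_pos: [0.5121, 0.15, 0.1992]
orientation: [180.0, -0.0, -74.5]
force: [-0.4, 0.4, -5.1]
opening: 0.0131
gripper_force: 30.0
```

Call:
carry_out:
  deltas:
    - [[0, 0, 0.005, 0, -1], [0, 0, 0.005, 0, -1], [0, 0, 0.005, 0, -1]]

```text
clock: 9.75
tool_pos: [0.5124, 0.1501, 0.1986]
orientation: [-180.0, 0.0, -74.5]
force: [-0.5, 0.1, -1.4]
opening: 0.0137
gripper_force: 30.0
```

Call:
carry_out:
  deltas:
    - [[0, 0, 0.005, 0, -1], [0, 0, 0.005, 0, -1], [0, 0, 0.005, 0, -1]]

```text
clock: 10.05
tool_pos: [0.5127, 0.1502, 0.1982]
orientation: [-179.9, 0.0, -74.5]
force: [-1.4, 1.3, 4.6]
opening: 0.0134
gripper_force: 30.0
```

Call:
carry_out:
  deltas:
    - [[0, 0, 0.005, 0, -1], [0, 0, 0.005, 0, -1], [0, 0, 0.005, 0, -1]]

```text
clock: 10.35
tool_pos: [0.5132, 0.1504, 0.1978]
orientation: [-179.8, 0.0, -74.5]
force: [-2.5, 1.8, 8.4]
opening: 0.0137
gripper_force: 30.1
```

Call:
carry_out:
  deltas:
    - [[0, 0, 0.005, 0, -1], [0, 0, 0.005, 0, -1], [0, 0, 0.005, 0, -1]]

```text
clock: 10.65
tool_pos: [0.5136, 0.1507, 0.1973]
orientation: [-179.8, 0.0, -74.5]
force: [-2.2, 1.2, 10.2]
opening: 0.0136
gripper_force: 30.1
```

Call:
carry_out:
  deltas:
    - [[0, 0, 0.005, 0, -1], [0, 0, 0.005, 0, -1], [0, 0, 0.005, 0, -1]]

```text
clock: 10.95
tool_pos: [0.5139, 0.1509, 0.1964]
orientation: [-179.7, 0.0, -74.5]
force: [-0.7, 2.3, 9.8]
opening: 0.0136
gripper_force: 30.1
```

Run:
```python
from m import *
o=ctrl.get_obs();print(np.round(o["moment"],2),np.round(o["force"],1))
s=ctrl.snapshot("scene")
cv2.imwrite("pics/seat.png",cv2.resize(s["color"][160:340,340:560],None,fx=3.3,fy=3.3)[:,:,::-1])
```

```text
[ 0.47  0.49 -0.06] [-0.7  2.3  9.8]
```

View pics/seat.png

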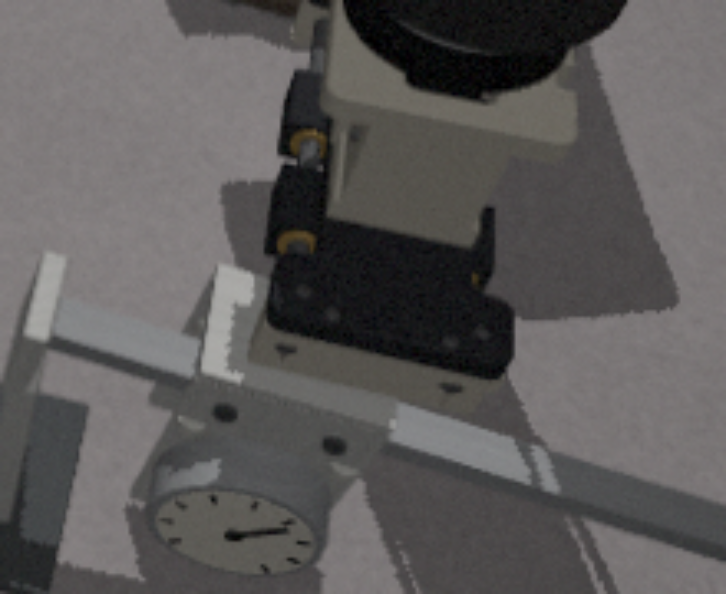

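The hanger straddles the bar, dial side out, with the guide plates either side. The force plateaus at about 10 N, so it is pivoting in the pads. A little further until the second roller bears.

Call:
carry_out:
  deltas:
    - [[0, 0, 0.004, 0, -1], [0, 0, 0.004, 0, -1], [0, 0, 0.004, 0, -1]]

```text
clock: 11.3
tool_pos: [0.5141, 0.151, 0.1959]
orientation: [-179.7, 0.0, -74.5]
force: [-1.7, 2.5, 12.1]
opening: 0.0136
gripper_force: 30.1
```

Call:
carry_out:
  deltas:
    - [[0, 0, 0.004, 0, -1], [0, 0, 0.004, 0, -1], [0, 0, 0.004, 0, -1]]

```text
clock: 11.6
tool_pos: [0.5144, 0.1511, 0.1958]
orientation: [-179.6, 0.0, -74.5]
force: [-2.5, 2.0, 15.8]
opening: 0.0138
gripper_force: 30.2
```

Both rollers bear: force is rising with no further travel. Relieve slightly, then open and hold still.

Call:
carry_out:
  deltas:
    - [[0, 0, -0.004, 0, -1], [0, 0, -0.005, 0, -1]]

```text
clock: 11.8
tool_pos: [0.514, 0.1509, 0.1959]
orientation: [-179.7, 0.0, -74.5]
force: [-1.1, 1.5, 10.1]
opening: 0.0136
gripper_force: 30.0
```

Call:
carry_out:
  deltas:
    - [[0, 0, 0, 0, 0.2], [0, 0, 0, 0, 0.2], [0, 0, 0, 0, 0.2], [0, 0, -0.1, 0, 0.2], [0, 0, -0.3, 0, 0.2]]

```text
clock: 12.3
tool_pos: [0.5102, 0.149, 0.251]
orientation: [179.6, -0.1, -74.6]
force: [-0.0, 0.1, -0.4]
opening: 0.0477
gripper_force: 0.0
```

Call:
carry_out:
  deltas:
    - [[0, 0, -0.2, 0, 0.2], [0, 0, -0.4, 0, 0.2], [0, 0, -0.5, 0, 0.2], [0, 0, -0.5, 0, 0.2], [0, 0, -0.5, 0, 0.2]]

```text
clock: 12.8
tool_pos: [0.512, 0.15, 0.3532]
orientation: [180.0, 0.0, -74.5]
force: [-0.3, 0.2, -0.2]
opening: 0.0525
gripper_force: 0.0
```

Call:
carry_out:
  deltas:
    - [[0, 0, 0, 0, 0.2], [0, 0, 0, 0, 0.2], [0, 0, 0, 0, 0.2], [0, 0, 0, 0, 0.2], [0, 0, 0, 0, 0.2]]

```text
clock: 13.3
tool_pos: [0.5121, 0.1499, 0.3534]
orientation: [180.0, -0.0, -74.5]
force: [0.4, -0.8, 0.2]
opening: 0.0528
gripper_force: 0.0
```

Call:
carry_out:
  deltas:
    - [[0, 0, 0, 0, 0.2], [0, 0, 0, 0, 0.2], [0, 0, 0, 0, 0.2], [0, 0, 0, 0, 0.2], [0, 0, 0, 0, 0.2]]

```text
clock: 13.8
tool_pos: [0.5121, 0.15, 0.3537]
orientation: [-180.0, 0.0, -74.5]
force: [0.4, 0.9, -0.4]
opening: 0.0529
gripper_force: 0.0
```

Run:
```python
from m import *
s=ctrl.snapshot("scene");t=ctrl.snapshot("top")
R=(Ro.from_euler("z",15.5,degrees=True)*Ro.from_euler("x",-7,degrees=True)).as_matrix()
for p in(s,t):
    print("expected at stop",proj(p,R@[0,.258,0]+[.5127,.15,.152]).round(),"at 0",proj(p,np.array([.5127,.15,.152])).round(),[(np.round(x["centre"]),round(x["p"],2)) for x in ctrl.spot_point(p,"hanger_large")+ctrl.search_frame(p,"hanger_large")])
cv2.imwrite("pics/end.png",cv2.resize(np.hstack([s["color"],t["color"]]),(800,300))[:,:,::-1])
```

```text
expected at stop [[601. 332.]] at 0 [[428. 278.]] [(array([546., 346.]), 0.69)]
expected at stop [[ -3. 283.]] at 0 [[131. 245.]] [(array([ 12., 278.]), 0.65), (array([ 18., 279.]), 0.85)]
```

View pics/end.png

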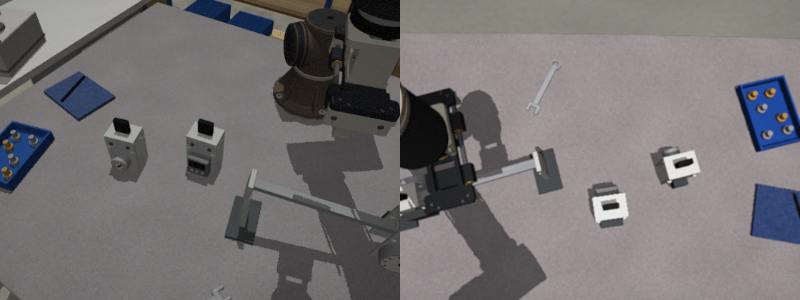

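It rolled off by itself and is near the low end, partly out of frame. The other two hangers are untouched. Wait a little, then check that it is at rest.

Call:
carry_out:
  deltas:
    - [[0, 0, -0.2, 0, 0.2], [0, 0, -0.2, 0, 0.2], [0, 0, -0.2, 0, 0.2], [0, 0, -0.2, 0, 0.2], [0, 0, -0.2, 0, 0.2]]

```text
clock: 14.6
tool_pos: [0.5118, 0.1499, 0.3929]
orientation: [179.9, -0.0, -74.5]
force: [-0.3, -0.6, -0.3]
opening: 0.0529
gripper_force: 0.0
```

Call:
carry_out:
  deltas:
    - [[0, 0, 0, 0, 0.2], [0, 0, 0, 0, 0.2], [0, 0, 0, 0, 0.2], [0, 0, 0, 0, 0.2], [0, 0, 0, 0, 0.2]]

```text
clock: 15.1
tool_pos: [0.5121, 0.15, 0.3936]
orientation: [180.0, -0.0, -74.5]
force: [-0.2, -1.2, -0.2]
opening: 0.0528
gripper_force: 0.0
```

Call:
carry_out:
  deltas:
    - [[0, 0, 0, 0, 0.2], [0, 0, 0, 0, 0.2], [0, 0, 0, 0, 0.2], [0, 0, 0, 0, 0.2], [0, 0, 0, 0, 0.2]]

```text
clock: 15.6
tool_pos: [0.5121, 0.15, 0.3937]
orientation: [-180.0, 0.0, -74.5]
force: [-0.2, 0.3, -0.7]
opening: 0.0525
gripper_force: 0.0
```

Run:
```python
from m import *
s=ctrl.snapshot("scene");t=ctrl.snapshot("top")
R=(Ro.from_euler("z",15.5,degrees=True)*Ro.from_euler("x",-7,degrees=True)).as_matrix()
o=np.array([.5127,.15,.152])
for n,p in(("s",s),("t",t)): print(n,[(np.round(x["centre"]),round(x["p"],2)) for x in ctrl.search_frame(p,"hanger_large")])
out=[]
for p,x0,y0 in((s,440,250),(t,0,220)):
    f=3.3; im=cv2.resize(p["color"][y0:y0+150,x0:x0+120],None,fx=f,fy=f)[:,:,::-1].copy()
    for B,c in((box(-.03,.03,-.042,.042,-.085,.036),(0,255,0)),(BL,(0,0,255))):
        u=(proj(p,(B+[0,.258,0])@R.T+o)-[x0,y0])*f
        for i in range(8):
            for j in(1,2,4):
                if not i&j: cv2.line(im,tuple(map(int,u[i])),tuple(map(int,u[i|j])),c,1)
    out.append(im)
cv2.imwrite("pics/end2.png",np.hstack(out))
```

```text
s [(array([554., 357.]), 0.86)]
t [(array([ 11., 290.]), 0.57)]
```

View pics/end2.png

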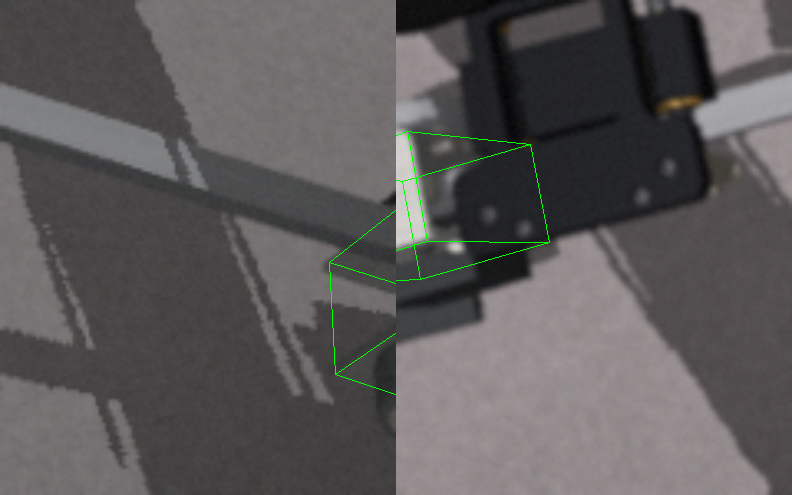

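The white bridge edge at crop (420,190) lies on the model drawn at y = 258, so the hanger is at the stop. The arm is clear.

```bash
python3 -c "
from plant import ctrl
print(ctrl.close_job())"
```

```text
the job is handed in; nothing more can be done
None
```

The large-dial hanger was lowered onto the upper half of the rail, released, and rolled by itself to the stop. The other two hangers were left standing, and the job was handed in at about 16 s; no verdict was returned.

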